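# Roll the brass offcut up the gutter to its stop

## Robot

A 6-joint arm with a two-finger parallel gripper is mounted at the origin on the work surface. World frame = base frame: x ahead of the robot, y to its left, z up, the work surface at z = 0. Lengths are in m, angles in rad, forces in N, time in s.
With the tool pointing down it reaches from about 0.375 to 0.975 m from the base axis. Payload 3.8 kg.
Tool frame: the origin (TCP) lies at the very end of the fingers, on their centre line; the grasp point (between the pads) lies 19 mm behind it; z points along the fingers, y is the line along which they close (so a half turn about z gives the same grasp; the last joint's range is limited). The gripper opens to 85 mm and grips with 20 to 120 N. Pads are 22 mm wide; open, the fingers measure 114 mm over their backs; the gripper's body (76 mm by 85 mm) begins 54 mm behind the grasp point. The pads swing forward as they close: fully open they stand 13 mm farther back than shut.
Start: joints at [1.065, 0.264, 1.604, -0, 1.274, -0.037], TCP at [0.305, 0.602, 0.231] pointing down, gripper open.
Joint ranges: [-2.63, 2.63], [-0.94, 2.18], [0.31, 2.57], [-1.31, 4.45], [0, 2.66], [-2.55, 2.55]. Speed limits (rad/s): [2.57, 2.57, 3.14, 3.14, 3.14, 3.14].

## Interface

Orientations are given as a unit quaternion [w, x, y, z].
In Python, from bench import state, read_camera, camera_model, job_done gives the robot as it stands. The module is installed in compiled form; this text tells all that it offers.
- The arm moves only by the tool step_arm, never from a script. Its argument "plan" is a list of rows, each an object with "grip": the finger opening in m, from 0 to 0.0854; "offset": the shift along the world's x, y, z in m, a list of three; "roll": the turn about the world's z in rad. A call has 1 to 20 rows; each row shifts and turns the commanded pose from where the row before left it; what a row does not reach is not made up. A row lasts 1/10 s, in which the tool goes at most 50 mm and 8.59 degrees, less where a joint would pass 70% of its speed; a pose out of reach is approached as far as the arm can. A call with a gripper value outside its range is refused whole. The fingers move at their own pace and stop on an object; "squeeze" is the grip in N (left out, the last holds). Time passes only in rows, so rows that do not move let the fingers close. It gives the time, the measured TCP pose, the force, the opening and the grip force at its end, in the units of the state.
- state(): the state, without advancing time (a new reading comes with each control period).
- read_camera(name): name is "scene" or "top" or "wrist"; returns the picture (480x640x3 uint8, red, green, blue); there is no depth.
- camera_model(name): a dict with "mtx" (3x3 intrinsics, pixels), "camera_from_world" (4x4, takes a point from world to camera coordinates). Camera axes: x right, y up, looking along -z (the intrinsics and any distortion apply to the point x, -y, -z); pixel columns grow to the right and rows downward; lengths in m; the calibration is good to about 2 mm. The wrist camera is an equidistant fisheye: a pixel r from the principal point sees the ray r / f radians off the axis. A picture is of the moment at which its call begins: read the wrist's pose just before it. camera_model takes no time and is no camera call; for the wrist camera it gives the pose at the moment of the call.
- job_done(): hands the job in; it is judged then, once.
The state is a dict: "t": time; "joint_pos": joint angles; "qd": joint speeds; "joint_torque": joint torques, N m; "tcp_pos": TCP position; "ee_rot": TCP orientation; "wrist_force": force on the tool from outside, world axes, zero at the start; "moment": the same for the moment, N m; "grip_width": finger opening in m; "finger_force": force on a finger pad.
Only numpy, scipy, OpenCV 4.12 (cv2) and the standard library are available. Lean on these libraries where they do the work, as an engineer would, in place of code of your own. Each camera call takes 0.05 s, during which the arm holds its last target. There are 200 camera calls.

## Task

Push the brass round-bar offcut up its sloping gutter, over the small blue ridge and into the seat against the red stop, so that it stays there and cannot roll back down. Only push it with the fingers: do not lift or carry it. Leave the dark steel offcut lying at the foot of the other lane, and leave the rest of the bench as it is.

Things in the scene. Friction and masses are not known exactly. Their poses are not given: they have to be found in the camera images.
- brass: The part to push: a solid brass-coloured bar offcut, 40 mm in diameter and 45 mm long, 0.3 to 0.7 kg, slippery with cutting oil. Origin at its centre; its own x axis is the bar's axis, which lies across the lane; y and z turn as it rolls. It starts at the foot of one of the two lanes, resting against the foot lip, and rolls back there if let go before it is over the ridge.
- steel: A dark steel bar offcut of the same size (40 mm diameter, 45 mm long; origin at its centre, x along its axis), at the foot of the other lane. Leave it there.
- gutter: Fixed grey gutter: two straight lanes side by side, tilted with its frame: y points up the slope (10 degrees above level), x is level across the lanes, z is square to the lane floor. Origin on the floor plane, mid-way, 30 mm above the bench. Lane centres at x = -27.5 and +27.5 mm; lanes 50 mm wide inside, 220 mm long; walls 5 mm thick, 14 mm high above the lane floor.
- seat_a (a point): Centre of a seated bar in the lane at gutter x = -27.5 mm: y = 85, z = 20 mm. Its surface is then 1.5 mm short of the red stop plate (face at y = 106.5 mm, 30 mm high) and rests on the back of the blue ridge, so it stays between y = 85 and 86.5 mm.
- seat_b (a point): The same in the lane at gutter x = +27.5 mm.
- ridge (a point): Top edge of the blue ridge, midway between the lanes (gutter x = 0, y = 73, z = 4 mm). In both lanes a blue ramp rises gently from the floor at y = 45 mm to this edge and drops steeply behind it.
- foot_a (a point): Centre of a bar resting at the foot of the lane at gutter x = -27.5 mm: y = -85, z = 20 mm, against the foot lip (8 mm high, y = -106 to -101 mm). Shut fingertips let down behind the bar to 10 to 14 mm above the lane floor clear lip and ridge; the bar goes up, rolling or sliding, under a push of some 3 to 10 N.
- foot_b (a point): The same in the lane at gutter x = +27.5 mm.
- tube: Loose bystander: upright bright steel tube offcut, 34 mm in diameter, 45 mm high, beside the gutter. Origin at the centre of its underside.
- driver: Loose bystander: red-handled screwdriver, 170 mm long, lying beside the gutter. Origin on its underside; x along the tool to the tip.
- wrench: Loose bystander: steel wrench, 190 mm long, lying left on the bench. Origin on its underside.
- hammer: Loose bystander: hammer, 270 mm long, lying right on the bench. Origin on its underside.
- tin: Loose bystander: blue tin, 66 mm in diameter, 100 mm high. Origin at the centre of its underside.
- cup: Loose bystander: open steel cup, 72 mm in diameter, 60 mm high. Origin at the centre of its underside.
There are look-alikes about, which are no part of the job. There is more than one size of the brass; the job needs the smaller.

How it is judged:
By the outcome, as a careful person would: the job done as asked, in the order asked, and still so for the second after the job is handed in, with the robot touching nothing.
It also fails if it takes over 40 s, if anything falls off the work surface, if the arm or the gripper's body presses on something with over 40 N, if the wrist force passes 120 N, or if a joint passes its speed limit or range.

## Working session

There is one attempt and no reset: what is moved stays moved. The work goes in short steps, Python scripts to look and compute and a tool call to move; the robot and the scene stay as the last step left them, time stands still between calls to the robot, and variables do not carry over. Pictures are saved under pics/ and viewed, at most 10 in all, crops included, and the job is handed in when it is done.

Besides the shell and the picture viewer there is one more tool, called after "Request:" as name(argument=value, ...), one argument or row to a line, values as JSON. step_arm: Moves the arm, as the interface text tells. Its arguments: {"type":"object","properties":{"plan":{"type":"array","items":{"type":"object","properties":{"grip":{"type":"number"},"offset":{"type":"array","items":{"type":"number"}},"roll":{"type":"number"}}}},"squeeze":{"type":"number"}},"required":["plan"]}

```bash
mkdir -p pics
python3 - <<'E'
from bench import *
import cv2
for n in("scene","top"):
    cv2.imwrite(f"pics/{n}0.png",read_camera(n)[:,:,::-1])
    m=camera_model(n);print(n,m)
s=state();print(s['t'],s['tcp_pos'],s['ee_rot'],s['grip_width'],s['wrist_force'])
E
```

```text
scene {'mtx': array([[507.06816574,   0.        , 323.4125305 ],
       [  0.        , 507.06816574, 237.72889992],
       [  0.        ,   0.        ,   1.        ]]), 'camera_from_world': array([[ 0.62231915,  0.78272788,  0.00747889, -0.34607296],
       [-0.64927166,  0.51082894,  0.56347148,  0.34288267],
       [ 0.43722441, -0.35551493,  0.82610166, -1.37127048],
       [ 0.        ,  0.        ,  0.        ,  1.        ]])}
top {'mtx': array([[433.91006202,   0.        , 325.85160684],
       [  0.        , 433.91006202, 238.79920463],
       [  0.        ,   0.        ,   1.        ]]), 'camera_from_world': array([[ 0.02044126, -0.99976572, -0.00711741, -0.01236539],
       [ 0.98280323,  0.01878669,  0.18369776, -0.58896023],
       [-0.18352101, -0.01075003,  0.98295701, -1.04671752],
       [ 0.        ,  0.        ,  0.        ,  1.        ]])}
0.1 [0.30468489 0.60160848 0.23011252] [-2.55752272e-04  2.32265510e-01  9.72651916e-01 -9.58111567e-04] 0.08562239290010469 [ 0.86762302  0.09098518 -0.05208441]
```

View pics/scene0.png

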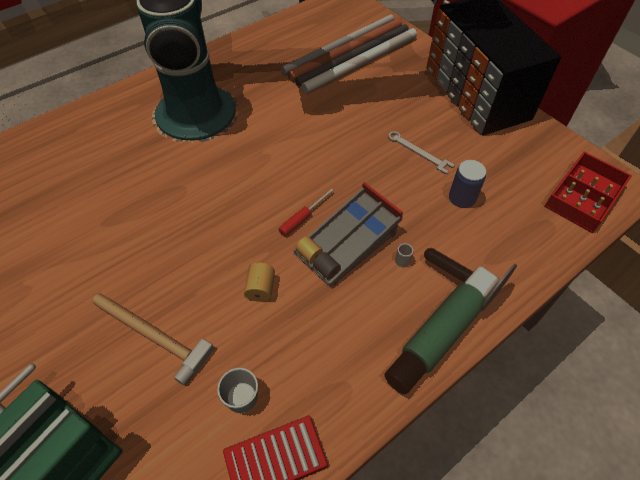

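View pics/top0.png

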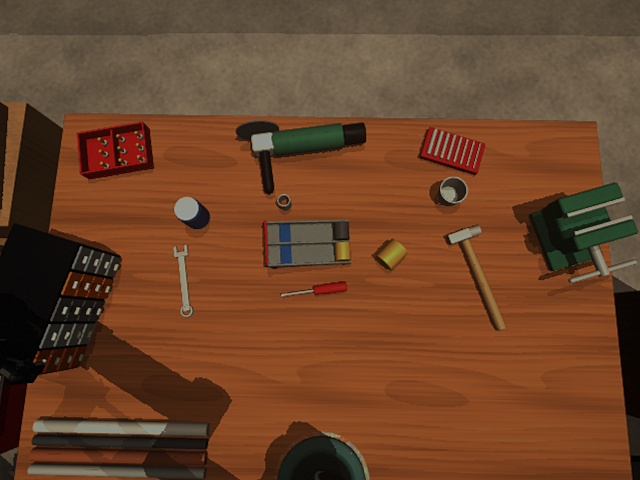

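The scene and top views show the gutter with its red stop at top-image left (265,245), so up-slope is about world +y. The small brass is at the foot of the lane nearer the robot (top 342,251) and the steel is at (342,230). The larger brass at (391,254) is the look-alike. Next I'll enlarge the gutter to fit its pose.

Run:
```python
import cv2
a=cv2.imread("pics/top0.png")[205:285,250:410]
b=cv2.imread("pics/scene0.png")[175:295,280:420]
cv2.imwrite("pics/topc.png",cv2.resize(a,None,fx=5,fy=5,interpolation=cv2.INTER_CUBIC))
cv2.imwrite("pics/scenec.png",cv2.resize(b,None,fx=5,fy=5,interpolation=cv2.INTER_CUBIC))
```

```text
(no output)
```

View pics/topc.png

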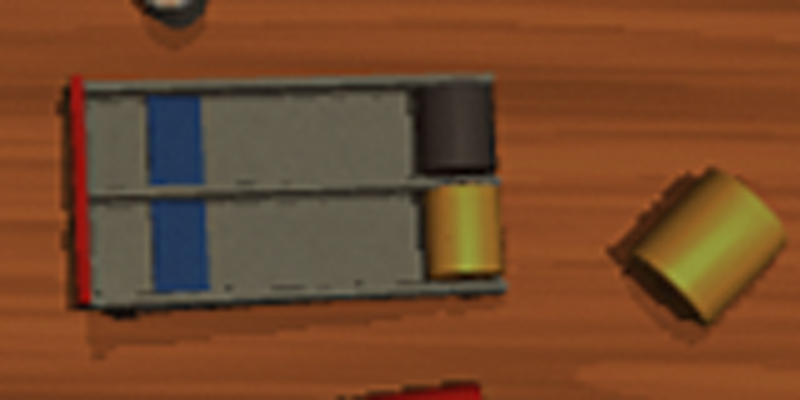

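View pics/scenec.png

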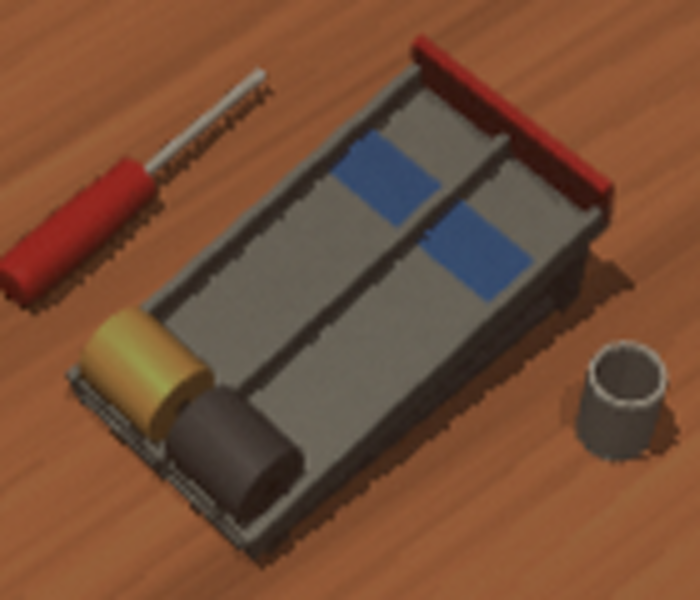

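Crops show the blue patches, the brass (464,230 in the top crop; 147,373 in the scene crop) and the steel beside it. I'll fit the gutter pose from these points.

```bash
cat > fit.py <<'E'
import numpy as np
from scipy.optimize import least_squares
from scipy.spatial.transform import Rotation as R
from bench import camera_model
def proj(n,P):
    m=camera_model(n);T=m['camera_from_world'];c=P@T[:3,:3].T+T[:3,3]
    c=c*[1,-1,-1];q=c@m['mtx'].T;return q[:,:2]/q[:,2:]
def pose(p): return R.from_euler('z',p[2])*R.from_euler('x',10,degrees=True),np.array([p[0],p[1],p[3]])
def w(p,g): r,t=pose(p);return r.apply(np.asarray(g)/1000.)+t
if __name__=="__main__":
    O={'top':((250,205),[((52.5,45,0),(200,97)),((52.5,73,4),(148,97)),((-2.5,45,0),(205,200)),((-2.5,73,4),(152,200)),((-27.5,-85,20),(464,230)),((27.5,-85,20),(457,130))]),
     'scene':((280,175),[((-52.5,73,4),(375,130)),((-52.5,45,0),(330,170)),((2.5,73,4),(465,200)),((2.5,45,0),(425,235)),((-27.5,-85,20),(147,373)),((27.5,-85,20),(235,452))])}
    def res(p):
        return np.concatenate([(proj(n,w(p,[g for g,_ in L]))-((np.array([q for _,q in L])+.5)/5-.5+o)).ravel() for n,(o,L) in O.items()])
    for freez in(1,0):
        f=(lambda v:res([*v,.03])) if freez else res
        s=least_squares(f,[.59,.04,0]+([] if freez else [.03]),loss='soft_l1')
        print(s.x.round(4),(f(s.x).reshape(-1,2)).round(1).tolist())
        p=[*s.x,.03][:4]
        for n,g in dict(foot=(-27.5,-85,20),seat=(-27.5,85,20),start=(-27.5,-110,12),end=(-27.5,60,12)).items():print(n,w(p,[g]).round(4))
E
python3 fit.py
```

```text
[0.5823 0.046  0.0729] [[0.1, -0.7], [-0.2, -0.9], [-0.1, -0.5], [-0.3, -0.5], [-0.3, 0.6], [-0.1, -0.4], [-0.4, -1.1], [-0.1, -0.4], [-0.9, -0.7], [-1.8, 1.3], [0.3, -0.3], [0.2, 0.2]]
foot [[ 0.5612 -0.043   0.0349]]
seat [[0.549  0.124  0.0645]]
start [[ 0.5629 -0.0661  0.0227]]
end [[0.5507 0.1008 0.0522]]
[0.582  0.0464 0.0711 0.0281] [[0.1, -0.5], [-0.2, -0.7], [-0.2, -0.3], [-0.4, -0.3], [-0.5, 0.9], [-0.3, -0.0], [-0.3, -0.7], [-0.1, -0.0], [-0.9, -0.3], [-1.8, 1.6], [0.3, -0.1], [0.2, 0.4]]
foot [[ 0.5607 -0.0425  0.033 ]]
seat [[0.5488 0.1245 0.0625]]
start [[ 0.5624 -0.0657  0.0208]]
end [[0.5505 0.1013 0.0503]]
```

Request:
step_arm(
  plan=[
    {"grip": 0,"offset": [0.0173,-0.0456,0],"roll": 0.036},
    {"grip": 0,"offset": [0.0173,-0.0456,0],"roll": 0.036},
    {"grip": 0,"offset": [0.0173,-0.0456,0],"roll": 0.036},
    {"grip": 0,"offset": [0.0173,-0.0456,0],"roll": 0.036},
    {"grip": 0,"offset": [0.0173,-0.0456,0],"roll": 0.036},
    {"grip": 0,"offset": [0.0173,-0.0456,0],"roll": 0.036},
    {"grip": 0,"offset": [0.0173,-0.0456,0],"roll": 0.036},
    {"grip": 0,"offset": [0.0173,-0.0456,0],"roll": 0.036},
    {"grip": 0,"offset": [0.0173,-0.0456,0],"roll": 0.036},
    {"grip": 0,"offset": [0.0173,-0.0456,0],"roll": 0.036},
    {"grip": 0,"offset": [0.0173,-0.0456,0],"roll": 0.036},
    {"grip": 0,"offset": [0.0173,-0.0456,0],"roll": 0.036},
    {"grip": 0,"offset": [0.0173,-0.0456,0],"roll": 0.036},
    {"grip": 0,"offset": [0.0173,-0.0456,0],"roll": 0.036},
    {"grip": 0,"offset": [0.0173,-0.0456,0],"roll": 0.036},
    {"grip": 0,"offset": [0,0,0],"roll": 0},
    {"grip": 0,"offset": [0,0,0],"roll": 0},
  ],
)

```text
t: 1.8
tcp_pos: [0.5641, -0.0828, 0.2305]
ee_rot: [-0.001, -0.034, 0.999, 0.0]
wrist_force: [-0.2, 0.5, 0.6]
grip_width: 0.0003
finger_force: 0.0
```

Run:
```python
from bench import *
import cv2,numpy as np
from fit import w
m=camera_model("wrist");im=read_camera("wrist")[:,:,::-1].copy()
p=[.5822,.0462,.0722,.0293]
T=m['camera_from_world'];K=m['mtx']
for g in [(-52.5,45,0),(-52.5,73,4),(-2.5,45,0),(-2.5,73,4),(52.5,45,0),(-27.5,-85,20),(27.5,-85,20),(-50,-85,20),(-5,-85,20),(-55,-106,14),(55,-106,14)]:
    c=T[:3,:3]@w(p,[g])[0]+T[:3,3];c=c*[1,-1,-1]
    r=np.hypot(c[0],c[1]);th=np.arctan2(r,c[2])
    u=K[0,2]+K[0,0]*th*c[0]/r;v=K[1,2]+K[1,1]*th*c[1]/r
    cv2.circle(im,(int(round(u)),int(round(v))),2,(255,0,255),-1)
    print(g,round(u),round(v))
cv2.imwrite("pics/w0.png",im)
```

```text
(-52.5, 45, 0) 499 185
(-52.5, 73, 4) 526 187
(-2.5, 45, 0) 493 233
(-2.5, 73, 4) 519 236
(52.5, 45, 0) 486 282
(-27.5, -85, 20) 367 207
(27.5, -85, 20) 366 261
(-50, -85, 20) 368 183
(-5, -85, 20) 367 230
(-55, -106, 14) 346 176
(55, -106, 14) 345 283
```

View pics/w0.png

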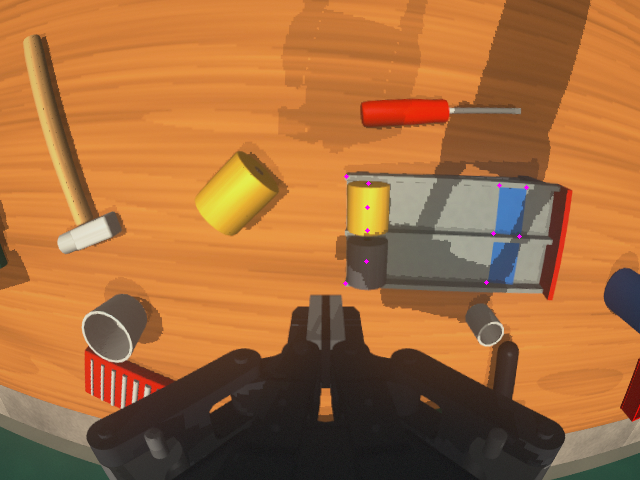

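The wrist view confirms the fit: the magenta points land on the brass (367,207), the steel (366,261) and the blue patches (497,185 to 519,236). The TCP is about 40 mm behind the brass's centre, so I go down here.

Request:
step_arm(
  plan=[
    {"grip": 0,"offset": [0,0,-0.04],"roll": 0},
    {"grip": 0,"offset": [0,0,-0.04],"roll": 0},
    {"grip": 0,"offset": [0,0,-0.04],"roll": 0},
    {"grip": 0,"offset": [0,0,-0.04],"roll": 0},
    {"grip": 0,"offset": [0,0,-0.025],"roll": 0},
    {"grip": 0,"offset": [0,0,-0.015],"roll": 0},
    {"grip": 0,"offset": [0,0,-0.006],"roll": 0},
    {"grip": 0,"offset": [0,0,0],"roll": 0},
    {"grip": 0,"offset": [0,0,0],"roll": 0},
  ],
)

```text
t: 2.75
tcp_pos: [0.5659, -0.0817, 0.0269]
ee_rot: [0.001, -0.036, 0.999, -0.0]
wrist_force: [0.3, 0.1, 1.0]
grip_width: -0.0004
finger_force: 0.0
```

Request:
step_arm(
  plan=[
    {"grip": 0,"offset": [-0.002,0,-0.002],"roll": 0},
    {"grip": 0,"offset": [-0.0004,0.005,0.0009],"roll": 0},
    {"grip": 0,"offset": [-0.0004,0.005,0.0009],"roll": 0},
    {"grip": 0,"offset": [-0.0004,0.005,0.0009],"roll": 0},
    {"grip": 0,"offset": [-0.0004,0.005,0.0009],"roll": 0},
    {"grip": 0,"offset": [-0.0004,0.005,0.0009],"roll": 0},
    {"grip": 0,"offset": [-0.0004,0.005,0.0009],"roll": 0},
  ],
)

```text
t: 3.45
tcp_pos: [0.5601, -0.0514, 0.0288]
ee_rot: [0.0, -0.036, 0.999, -0.0]
wrist_force: [0.1, -2.0, 2.2]
grip_width: -0.0001
finger_force: 1.0
```

Request:
step_arm(
  plan=[
    {"grip": 0,"offset": [-0.0003,0.005,0.0009],"roll": 0},
    {"grip": 0,"offset": [-0.0003,0.005,0.0009],"roll": 0},
    {"grip": 0,"offset": [-0.0003,0.005,0.0009],"roll": 0},
    {"grip": 0,"offset": [-0.0003,0.005,0.0009],"roll": 0},
    {"grip": 0,"offset": [-0.0003,0.005,0.0009],"roll": 0},
    {"grip": 0,"offset": [-0.0003,0.005,0.0009],"roll": 0},
    {"grip": 0,"offset": [-0.0003,0.005,0.0009],"roll": 0},
    {"grip": 0,"offset": [-0.0003,0.005,0.0009],"roll": 0},
    {"grip": 0,"offset": [-0.0003,0.005,0.0009],"roll": 0},
    {"grip": 0,"offset": [-0.0003,0.005,0.0009],"roll": 0},
    {"grip": 0,"offset": [-0.0003,0.005,0.0009],"roll": 0},
    {"grip": 0,"offset": [-0.0003,0.005,0.0009],"roll": 0},
  ],
)

```text
t: 4.65
tcp_pos: [0.5564, 0.0086, 0.0396]
ee_rot: [0.0, -0.036, 0.999, -0.0]
wrist_force: [0.8, -1.9, 0.8]
grip_width: -0.0001
finger_force: 1.0
```

Run:
```python
from bench import *
import cv2
a=read_camera("scene")[175:295,280:420,::-1]
cv2.imwrite("pics/s1.png",cv2.resize(a,None,fx=4,fy=4,interpolation=cv2.INTER_CUBIC))
s=state();print(s['tcp_pos'],s['wrist_force'])
```

```text
[0.5563389  0.00934577 0.03959345] [-0.08810774  0.20474325  0.36252283]
```

View pics/s1.png

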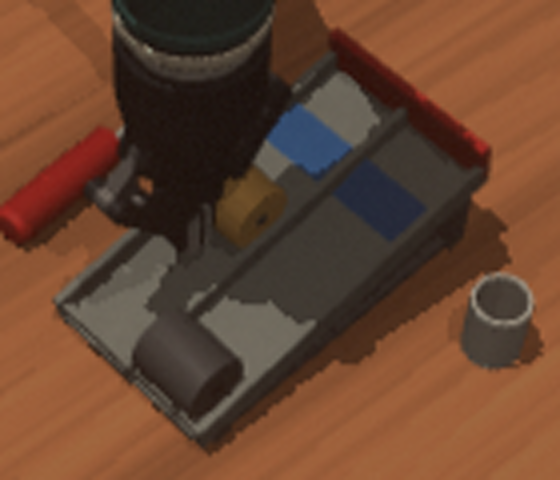

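The brass (240,215 in the crop) is mid-lane ahead of the fingers, and the steel is undisturbed at the foot. Continuing.

Request:
step_arm(
  plan=[
    {"grip": 0,"offset": [-0.0003,0.005,0.0009],"roll": 0},
    {"grip": 0,"offset": [-0.0003,0.005,0.0009],"roll": 0},
    {"grip": 0,"offset": [-0.0003,0.005,0.0009],"roll": 0},
    {"grip": 0,"offset": [-0.0003,0.005,0.0009],"roll": 0},
    {"grip": 0,"offset": [-0.0003,0.005,0.0009],"roll": 0},
    {"grip": 0,"offset": [-0.0003,0.005,0.0009],"roll": 0},
    {"grip": 0,"offset": [-0.0004,0.005,0.0009],"roll": 0},
    {"grip": 0,"offset": [-0.0004,0.005,0.0009],"roll": 0},
    {"grip": 0,"offset": [-0.0004,0.005,0.0009],"roll": 0},
    {"grip": 0,"offset": [-0.0004,0.005,0.0009],"roll": 0},
    {"grip": 0,"offset": [-0.0004,0.005,0.0009],"roll": 0},
    {"grip": 0,"offset": [-0.0004,0.005,0.0009],"roll": 0},
    {"grip": 0,"offset": [-0.0004,0.005,0.0009],"roll": 0},
    {"grip": 0,"offset": [-0.0004,0.005,0.0009],"roll": 0},
    {"grip": 0,"offset": [-0.0004,0.005,0.0009],"roll": 0},
    {"grip": 0,"offset": [0,0,0],"roll": 0},
  ],
)

```text
t: 6.3
tcp_pos: [0.5506, 0.0845, 0.0527]
ee_rot: [-0.0, -0.036, 0.999, 0.001]
wrist_force: [0.9, -0.4, -0.2]
grip_width: 0.0001
finger_force: 0.0
```

Run:
```python
from bench import *
import cv2
a=read_camera("scene")[175:295,280:420,::-1]
cv2.imwrite("pics/s2.png",cv2.resize(a,None,fx=4,fy=4,interpolation=cv2.INTER_CUBIC))
s=state();print(s['tcp_pos'],s['wrist_force'])
```

```text
[0.55063155 0.08413499 0.05268744] [-0.27692425 -0.70296923 -0.24220735]
```

View pics/s2.png

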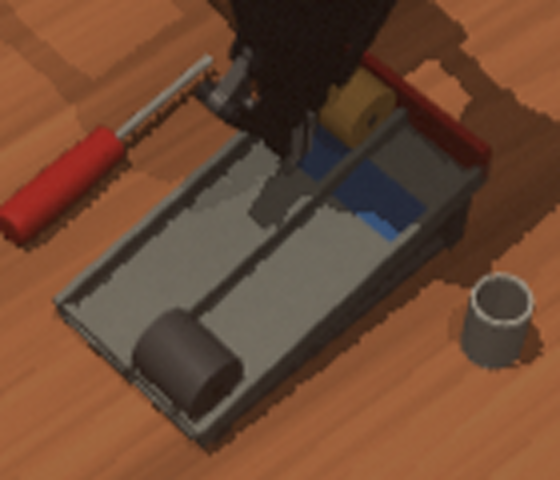

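The brass (358,105 in the crop) is beyond the ridge and close to the red stop, and the contact force has vanished. I'll back off a little, lift clear and check.

Request:
step_arm(
  plan=[
    {"grip": 0,"offset": [0.0004,-0.006,0],"roll": 0},
    {"grip": 0,"offset": [0.0006,-0.008,0.005],"roll": 0},
    {"grip": 0,"offset": [0,0,0.03],"roll": 0},
    {"grip": 0,"offset": [0,0,0.045],"roll": 0},
    {"grip": 0,"offset": [0,0,0.045],"roll": 0},
    {"grip": 0,"offset": [-0.03,0,0.04],"roll": 0},
    {"grip": 0,"offset": [-0.04,0,0],"roll": 0},
    {"grip": 0,"offset": [-0.04,0,0],"roll": 0},
    {"grip": 0,"offset": [0,0,0],"roll": 0},
    {"grip": 0,"offset": [0,0,0],"roll": 0},
  ],
)

```text
t: 7.35
tcp_pos: [0.4417, 0.0686, 0.2185]
ee_rot: [0.001, -0.035, 0.999, 0.0]
wrist_force: [0.6, -0.8, 0.4]
grip_width: 0.0001
finger_force: 0.0
```

Run:
```python
from bench import *
from fit import *
import cv2
a=read_camera("scene")[:,:,::-1].copy()
for g in[(-27.5,85,20),(-5,85,20),(-27.5,73,24)]:print(g,(proj("scene",w([.5822,.0462,.0722,.0293],[g]))[0]-[280,175])*5)
a=a[175:295,280:420]
cv2.imwrite("pics/s3.png",cv2.resize(a,None,fx=5,fy=5,interpolation=cv2.INTER_CUBIC))
```

```text
(-27.5, 85, 20) [427.73904611 119.81507511]
(-5, 85, 20) [464.17739306 149.49535801]
(-27.5, 73, 24) [408.06324424 132.14450885]
```

View pics/s3.png

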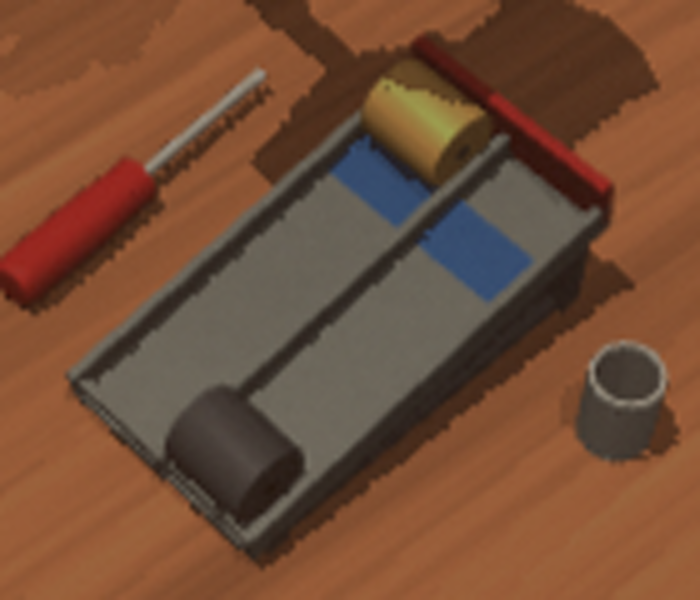

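The brass is centred at about (427,120), which matches the predicted seat point (428,120). It sits square and stays there. The steel, driver and tube are where they were.

```bash
python3 -c "
from bench import *
print(job_done())"
```

```text
the job is handed in; nothing more can be done
None
```

The small brass offcut is over the ridge and in seat_a by the red stop, where it stayed after the fingers pulled clear; the steel is still at the foot of its lane, and the job is handed in at about 7.4 s.

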